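Load the studio caddy and hold it up level

ROBOT

A 6-joint arm with a two-finger parallel gripper is mounted at the origin on the work surface. World frame = base frame: x ahead of the robot, y to its left, z up, the work surface at z = 0. Lengths are in m, angles in rad, forces in N, time in s.
With the tool pointing down it reaches from about 0.35 to 1 m from the base axis. Payload 7.1 kg.
Tool frame: the origin (TCP) lies between the finger pads; the fingertips stand 22 mm ahead of it and the grasp point (between the pads) lies 3 mm ahead of it; z points along the fingers, y is the line along which they close (so a half turn about z gives the same grasp; the last joint's range is limited). The gripper opens to 85 mm and grips with 20 to 120 N. Pads are 22 mm wide; open, the fingers measure 114 mm over their backs; the gripper's body (76 mm by 85 mm) begins 54 mm behind the grasp point. The pads swing forward as they close: fully open they stand 13 mm farther back than shut.
Start: joints at [-0.019, 0.423, 1.63, -0, 1.089, -0.019], TCP at [0.625, 0, 0.226] pointing down, gripper open.
Joint ranges: [-3, 3], [-0.9, 2.11], [0.09, 2.58], [-1.31, 4.45], [0.11, 2.69], [-2.54, 2.54]. Speed limits (rad/s): [2.39, 2.39, 3.01, 3.14, 3.14, 3.14].

INTERFACE

Orientations are given as a rotation vector (axis times angle).
In Python, from rig import manip gives the robot as it stands. The module is installed in compiled form; this text tells all that it offers. Calls block until the motion is done:
- manip.move_to(position, orientation): joint-space move of the TCP to a pose.
- manip.servo_line(position, orientation=None, rate=0.15): straight line of the TCP; orientation=None keeps the orientation; rate is the mean speed in m/s.
- manip.set_joints(angles): joint-space move.
- manip.command_gripper(opening, f_grip=None): finger opening in m; f_grip is the grip in N (None keeps the last); returns when the fingers have stopped.
- manip.hold(seconds).
- manip.solve_ik(position, orientation): joint angles nearest the present ones, or None.
- manip.camera(name): name is "scene" or "side" or "wrist"; returns a dict with "image" (420x560x3 uint8, red, green, blue), "fx", "fy", "cx", "cy" (pixels), "k1" (the pictures are not rectified: a ray, as slopes to the right and down, at radius r is drawn at 1 + k1 r^2 times it, then the intrinsics apply), "cam_to_world" (4x4, takes a point from camera to world coordinates); the wrist camera has in their place "mount" (4x4, takes a point from camera to tool coordinates, whose origin is the TCP and whose axes are the flange's). Camera axes: x right, y down, z forward; pixel columns grow to the right and rows downward; lengths in m; the calibration is good to about 2 mm. A picture is of the moment at which its call begins: read the wrist's pose just before it. There is no depth.
A pose or a line that the arm cannot do raises manip.IKError and nothing moves.
- manip.sign_off(): hands the job in; it is judged then, once.
Readings, each from a call of its own:
- manip.get_time(): time.
- manip.get_joint_positions(): joint angles.
- manip.get_joint_vel(): joint speeds.
- manip.get_tau(): joint torques, N m.
- manip.get_position(): TCP position.
- manip.get_ee_rot(): TCP orientation.
- manip.get_contact_force(): force on the tool from outside, world axes, zero at the start.
- manip.get_torque(): the same for the moment, N m.
- manip.get_width(): finger opening in m.
- manip.get_grip_force(): force on a finger pad.
Only numpy, scipy, OpenCV 4.12 (cv2) and the standard library are available. Lean on these libraries where they do the work, as an engineer would, in place of code of your own. Each camera call takes 0.05 s, during which the arm holds its last target. There are 200 camera calls.

TASK

Collect the three loose things into the wooden carrying caddy while it stands on the desk: the steel camshaft goes into the bay lined with blue felt, the marker and the roll of yellow tape into the bare bay, each set down rather than dropped. Then lift the loaded caddy by its black handle about 10 cm clear of the desk and finish while holding it there, level and steady; do not let go. Never tip the caddy, and leave the pen cup, the model motorcycle and the ink bottle where they are.

Things in the scene. Friction and masses are not known exactly. Their poses are not given: they have to be found in the camera images.
- caddy: Loose plywood carrying caddy, 320 mm (its x) by 200 mm (its y), outer walls 42 mm high and 6 mm thick, floor 6 mm thick, empty about 0.4 kg. Origin: centre of its underside, z up. A 6 mm wall as high as the outer ones at its x = 0 parts it into two bays, each 151 mm (x) by 188 mm (y) inside: the bay on its +x side is lined with blue felt, the bay on its -x side is bare wood. Bay centres at x = +79 and -79 mm. It may stand at any yaw.
- handle: Fixed bow handle over the caddy's middle wall: a black flat-sided bar along the caddy's y, 150 mm long, 14 mm thick (x), 22 mm tall (z). Origin: centre of the bar, 106 mm above the caddy's underside; axes as the caddy's. Two aluminium posts 12 mm wide at y = +/-68 mm carry it; the bar is free between them, with 53 mm of air beneath it down to the middle wall.
- camshaft: Loose steel camshaft sample, a round turned piece standing upright, 90 mm tall, about 0.2 kg. Origin: centre of its underside, z along its axis. Foot disc 48 mm across and 12 mm high, two cam discs 38 mm across between 18 and 43 mm height, a smooth sleeve 30 mm across from 50 to 87 mm height. It may stand or lie in its bay.
- camshaft_mid (a point): Point on the camshaft's axis halfway up, 45 mm above its underside.
- marker: Loose lying marker pen with a flat-sided grey barrel, orange cap at +x and black cap at -x, 120 mm long (x), 24 mm wide (y), 18 mm high (z), about 35 g. Origin: centre of its underside.
- marker_front (a point): Centre of the marker's orange end face, 60 mm along +x and 9 mm up from its origin.
- marker_back (a point): Centre of the marker's black end face, 60 mm along -x and 9 mm up from its origin.
- tape: Loose roll of yellow tape lying flat, 56 mm outside diameter, 38 mm hole, 24 mm high, about 50 g. Origin: centre of its underside.
- pen_cup: Bystander: dark round cup with pens, 76 mm across, 100 mm tall, pens up to 155 mm. Origin: centre of its underside.
- model_bike: Bystander: red and black model motorcycle, 210 mm long (x), 84 mm wide at the handlebar, 112 mm tall. Origin: middle of its underside.
- ink_bottle: Bystander: amber ink bottle with black cap, 48 mm across, 60 mm tall. Origin: centre of its underside.
Mind the look-alikes: they are no part of the job. Of the things that look like the marker, take the one that is nearest to the robot's base at the start.

How it is judged:
By the outcome, as a careful person would: the job done as asked, in the order asked, and still so for the second after the job is handed in, while the arm keeps its last pose, push and grip.
It also fails if it takes over 72 s, if anything falls off the work surface, if the arm or the gripper's body presses on something with over 40 N, if the wrist force passes 120 N, or if a joint passes its speed limit or range.

## Working session

There is one attempt and no reset: what is moved stays moved. The work goes in short steps, each a Python script; the robot and the scene stay as the last script left them, time stands still between calls to the robot, and variables do not carry over. Pictures are saved under pics/ and viewed, at most 10 in all, crops included, and the job is handed in when it is done.

```bash
mkdir -p pics
cat > h.py <<'E'
import numpy as np, cv2
from rig import manip
from scipy.spatial.transform import Rotation as R
def cam(name):
    T=None
    if name=="wrist":
        p=np.array(manip.get_position()); r=R.from_rotvec(manip.get_ee_rot()).as_matrix()
        T=np.eye(4);T[:3,:3]=r;T[:3,3]=p
    c=manip.camera(name)
    c["T"]=T@np.array(c["mount"]) if name=="wrist" else np.array(c["cam_to_world"])
    return c
def save(c,fn): 
    cv2.imwrite(fn,c["image"][:,:,::-1]); np.savez(fn[:-4]+".npz",T=c["T"],K=[c["fx"],c["fy"],c["cx"],c["cy"],c["k1"]],im=c["image"])
def load(fn): return np.load(fn)
def px(d,u,v,z):
    fx,fy,cx,cy,k1=d["K"]; a=np.array([(u-cx)/fx,(v-cy)/fy]); s=a.copy()
    for _ in range(30): s=a/(1+k1*(s@s))
    r=d["T"][:3,:3]@np.array([*s,1]); o=d["T"][:3,3]
    return (o+r*(z-o[2])/r[2]).round(4)
def proj(d,P):
    fx,fy,cx,cy,k1=d["K"]; q=d["T"][:3,:3].T@(np.array(P)-d["T"][:3,3]); s=q[:2]/q[2]; s=s*(1+k1*(s@s))
    return np.array([fx*s[0]+cx,fy*s[1]+cy]).round(1)
def down(yaw): # tool y axis closing line; yaw = angle of tool x in world, pointing down
    return (R.from_euler('z',yaw)*R.from_euler('x',np.pi)).as_rotvec()
E
python3 - <<'E'
from h import *
for n in ["scene","side","wrist"]:
    c=cam(n); save(c,f"pics/{n}0.png"); print(n,c["fx"],c["k1"],c["T"].round(3).tolist())
print(R.from_rotvec(manip.get_ee_rot()).as_matrix().round(2))
a=[cv2.imread(f"pics/{n}0.png") for n in ["scene","side"]]
E
```

```text
scene 514.0468607796507 0.026707866521793824 [[0.881, 0.402, -0.249, 0.874], [0.473, -0.731, 0.492, -0.719], [0.016, -0.551, -0.834, 1.124], [0.0, 0.0, 0.0, 1.0]]
side 396.03205814996 -0.11485451608615982 [[0.874, -0.236, 0.425, 0.183], [-0.486, -0.396, 0.779, -0.777], [-0.016, -0.887, -0.461, 0.501], [0.0, 0.0, 0.0, 1.0]]
wrist 302.28233878676014 -0.058184831710453265 [[1.0, -0.001, -0.001, 0.625], [-0.001, -0.964, -0.267, 0.068], [-0.001, 0.267, -0.964, 0.373], [0.0, 0.0, 0.0, 1.0]]
[[ 0.  1. -0.]
 [ 1. -0.  0.]
 [ 0. -0. -1.]]
```

View pics/scene0.png

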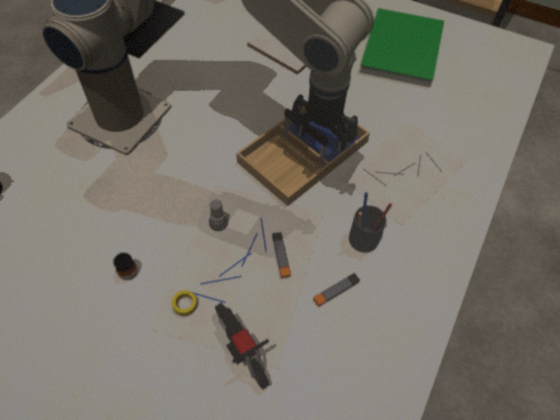

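View pics/side0.png

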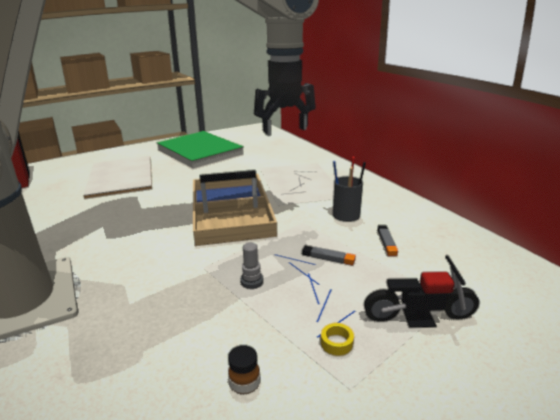

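The scene shows the caddy at about (303,158), camshaft at (218,215), tape at (185,302), ink at (124,265), bike at (243,345) and cup at (367,228). There are two marker-like pens, at (282,255) and (337,289). The blue strokes on the desk are flat decals. I'll enlarge these areas and compare the distances of the two markers.

Run:
```python
from h import *
d=load("pics/scene0.npz"); s=load("pics/side0.npz")
for n,u,v,us,vs,z in [("markA",282,255,329,255,.009),("markB",337,289,388,240,.009),("cam",218,222,251,279,.01),("tape",185,302,337,340,.012),("ink",124,270,243,372,.02),("bike",243,350,422,310,.03),("cup",367,245,347,215,0.0)]:
    p,q=px(d,u,v,z),px(s,us,vs,z); print(n,p,q,np.hypot(*p[:2]))
im=d["im"][95:320,170:395,::-1]
cv2.imwrite("pics/c1.png",cv2.resize(im,None,fx=2.6,fy=2.6,interpolation=cv2.INTER_CUBIC))
```

```text
markA [ 0.6319 -0.1804  0.009 ] [ 0.6309 -0.1832  0.009 ] 0.6571466883428692
markB [ 0.7869 -0.1979  0.009 ] [ 0.7882 -0.2031  0.009 ] 0.8114037342778255
cam [ 0.4461 -0.1754  0.01  ] [ 0.4422 -0.1759  0.01  ] 0.4793436867217508
tape [ 0.4935 -0.3961  0.012 ] [ 0.492  -0.4023  0.012 ] 0.6328012800239898
ink [ 0.3258 -0.3996  0.02  ] [ 0.3262 -0.3911  0.02  ] 0.5155829710143655
bike [ 0.6693 -0.4336  0.03  ] [ 0.6512 -0.4363  0.03  ] 0.7974781815197203
cup [ 0.8031 -0.0492  0.    ] [ 0.7935 -0.0388  0.    ] 0.8046056487497463
```

View pics/c1.png

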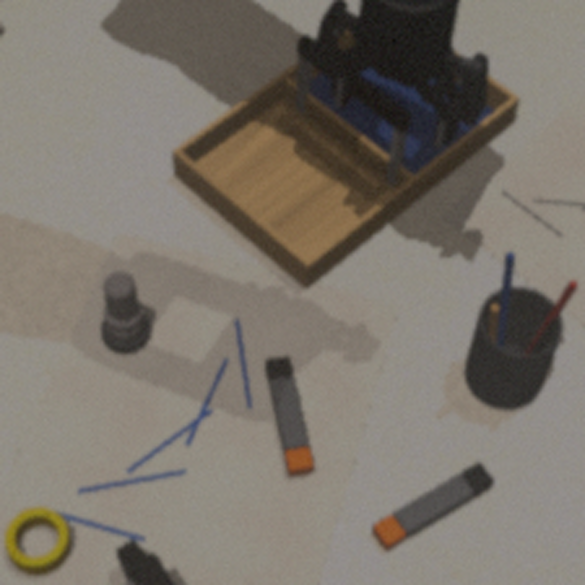

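View pics/wrist0.png

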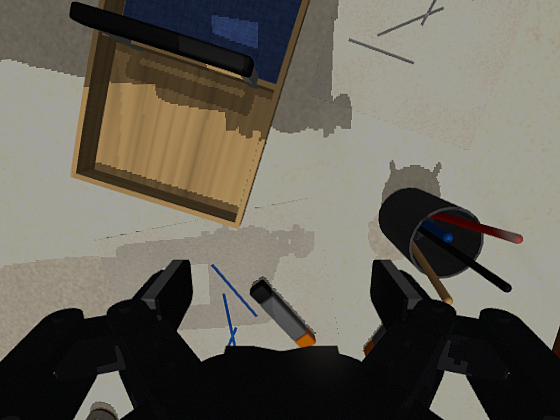

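The crop shows marker A (chosen, 0.66 m from the base vs 0.81 m for B), with its black end at about (278,362) and orange end at (300,470). The caddy's front rim corners are at (176,155), (307,272) and (517,100). In the wrist view those rim corners are at (72,177) and (240,226), and the felt bay lies on the far (+y) side.

Run:
```python
from h import *
d=load("pics/scene0.npz"); w=load("pics/wrist0.npz")
C=lambda x,y,z: px(d,170+x/2.6,95+y/2.6,z)
a,b,c=C(176,153,.042),C(307,270,.042),C(517,100,.042)
print("rim",a,b,c,np.linalg.norm(a-b),np.linalg.norm(c-b))
aw,bw=px(w,72,177,.042),px(w,240,226,.042); print("wrist rim",aw,bw,np.linalg.norm(aw-bw))
ang=np.arctan2(*(c-b)[1::-1]); print("caddy x yaw",ang, "from y edge", np.arctan2(*(a-b)[1::-1])-np.pi/2, "w",np.arctan2(*(aw-bw)[1::-1])-np.pi/2)
for yaw in [ang]:
  m=(aw+bw)/2; print("centre", m[:2]+.16*np.array([np.cos(yaw),np.sin(yaw)]), (a[:2]+c[:2])/2)
# handle ends top z=.117 wrist
h1,h2=px(w,72,12,.117),px(w,252,66,.117);print("handle",h1,h2,(h1+h2)/2,np.linalg.norm(h1-h2))
k,o=C(278,360,.018),C(300,472,.009); print("marker",k,o,np.linalg.norm(k-o))
print("mark wrist", px(w,261,285,.018),px(w,306,340,.018))
print("cam top",C(119,281,.09)," bottom",C(127,335,.006)); print("tape",C(39,538,.024))
print("bike",px(d,218,310,.02),px(d,265,382,.02))
```

```text
rim [0.3921 0.0181 0.042 ] [ 0.5782 -0.0466  0.042 ] [0.6745 0.2571 0.042 ] 0.19702614039766403 0.31860222849189235
wrist rim [0.3877 0.0184 0.042 ] [ 0.5775 -0.0397  0.042 ] 0.1984934507735709
caddy x yaw 1.263736000071066 from y edge 1.236205386640389 w 1.2737419456521786
centre [0.53096124 0.1418662 ] [0.5333 0.1376]
handle [0.4614 0.1601 0.117 ] [0.6022 0.1164 0.117 ] [0.5318  0.13825 0.117  ] 0.14742567618973296
marker [ 0.5949 -0.1375  0.018 ] [ 0.6657 -0.2276  0.009 ] 0.11494194186631786
mark wrist [ 0.5984 -0.1288  0.018 ] [ 0.6594 -0.2152  0.018 ]
cam top [ 0.4442 -0.1714  0.09  ]  bottom [ 0.4494 -0.1771  0.006 ]
tape [ 0.4975 -0.3995  0.024 ]
bike [ 0.5722 -0.3791  0.02  ] [ 0.7415 -0.4673  0.02  ]
```

```bash
cat >> h.py <<'E'
YC=1.265
CO=np.array([.532,.140])
def cw(x,y): return CO+np.array([np.cos(YC)*x-np.sin(YC)*y,np.sin(YC)*x+np.cos(YC)*y])
E
python3 - <<'E'
from h import *
manip.move_to([.46,-.165,.24],down(YC))
c=cam("wrist"); save(c,"pics/w1.png"); print(manip.get_time(),manip.get_joint_positions())
print(proj(load("pics/w1.npz"),[.445,-.175,.09]))
E
```

```text
1.1333 [-3.67253574e-01  2.04242154e-01  1.90963303e+00  2.81300894e-04
  1.02680453e+00 -6.28814908e-02]
[268.5 212.6]
```

View pics/w1.png

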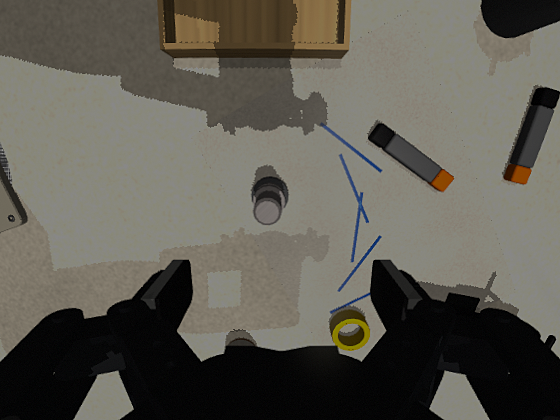

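The wrist view shows the camshaft top at (267,211), the marker running from (376,132) to (446,182) with its orange end lower right, and the tape's top ring at (350,333). The caddy front wall is parallel to the image rows, which confirms the yaw.

Run:
```python
from h import *
d=load("pics/w1.npz")
k,o=px(d,376,132,.014),px(d,446,183,.014); t=px(d,350,333,.024); cs=px(d,267,211,.09)
print("mk",k,o,(k+o)/2,np.arctan2(*(o-k)[1::-1]),np.linalg.norm(k-o)); print("tape",t,"cs",cs)
print("rim",px(d,160,54,.042),px(d,351,53,.042), proj(d,[*cw(-.16,.1),.042]),proj(d,[*cw(-.16,-.1),.042]))
f=cs[:2]
manip.command_gripper(.06,40)
manip.servo_line([*f,.15],down(YC),rate=.2)
manip.servo_line([*f,.071],rate=.1)
manip.command_gripper(.0,40)
print(manip.get_width(),manip.get_grip_force(),manip.get_contact_force())
manip.servo_line([*f,.25],rate=.2)
g=cw(.079,0)
manip.servo_line([*g,.25],rate=.3)
manip.servo_line([*g,.10],rate=.15)
print(manip.get_width(),manip.get_contact_force(),manip.get_time())
c=cam("side"); save(c,"pics/s1.png")
im=c["image"][40:300,120:400,::-1]; cv2.imwrite("pics/s1c.png",cv2.resize(im,None,fx=2,fy=2))
```

```text
mk [ 0.591  -0.1373  0.014 ] [ 0.6635 -0.2253  0.014 ] [ 0.62725 -0.1813   0.014  ] -0.881672814727629 0.1140186388271672
tape [ 0.4919 -0.396   0.024 ] cs [ 0.4441 -0.173   0.09  ]
rim [0.3835 0.014  0.042 ] [ 0.5766 -0.0471  0.042 ] [163.  49.] [352.3  47.9]
0.02816672855246652 38.979656487863394 [-2.19586979  1.09842734  6.05922688]
0.027856192904661806 [-0.31764061  0.27575529 -1.31813447] 7.1417
```

View pics/s1c.png

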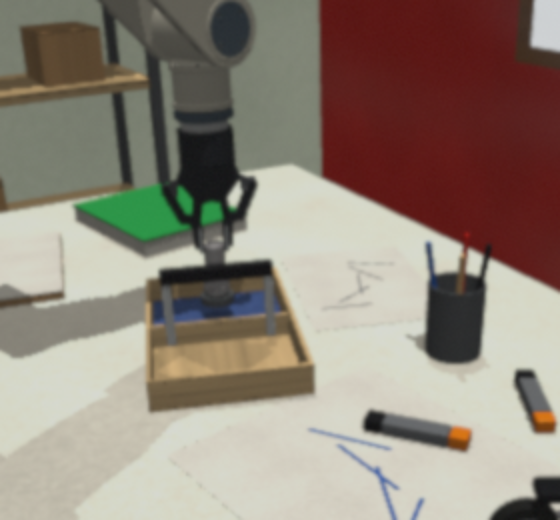

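The camshaft is held upright over the felt bay, clear of the handle. Next I lower it until contact and release.

```bash
cat >> h.py <<'E'
CO=np.array([.531,.138])
def lower(x,y,z0,zmin,dF=2.5):
    manip.servo_line([x,y,z0],rate=.1); manip.hold(.1)
    b=np.mean([manip.get_contact_force()[2] for _ in range(3)]); z=z0
    while z>zmin:
        z-=.0015; manip.servo_line([x,y,z],rate=.03); f=manip.get_contact_force()[2]
        if f-b>dF: break
    print("set z",z,"df",f-b); return z
E
python3 - <<'E'
from h import *
g=cw(.079,0)
z=lower(*g,.083,.070)
manip.command_gripper(.05); print(manip.get_width(),manip.get_time())
manip.servo_line([*g,.25],rate=.25)
# marker
m=[.628,-.181]; ym=-.89+np.pi
manip.command_gripper(.05)
manip.move_to([*m,.12],down(ym))
c=cam("wrist"); save(c,"pics/w2.png"); print(manip.get_time())
E
```

```text
set z 0.077 df 5.7016713113854856
0.04976430893556308 8.9583
11.625
```

View pics/w2.png

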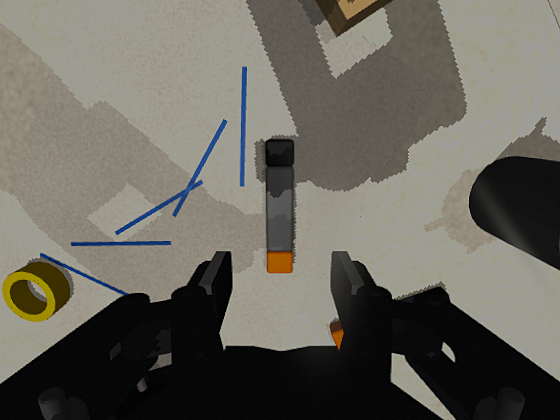

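The marker is vertical in the picture, centred at (280,205) between the fingers, so I grasp it and place it.

Run:
```python
from h import *
d=load("pics/w2.npz"); k,o=px(d,280,138,.018),px(d,280,268,.018); m=((k+o)/2)[:2]; print(k,o,m)
m=np.array([.628,-.181])*.3+m*.7
ym=-.89+np.pi
manip.servo_line([*m,.05],down(ym),rate=.15)
manip.servo_line([*m,.025],rate=.08)
manip.command_gripper(0,30); print(manip.get_width(),manip.get_grip_force(),manip.get_contact_force())
manip.servo_line([*m,.22],rate=.25)
g=cw(-.079,-.047)
manip.servo_line([*g,.22],down(YC),rate=.25)
manip.servo_line([*g,.06],rate=.2)
print(manip.get_width(),manip.get_time())
lower(*g,.036,.0305,1.5)
manip.command_gripper(.045)
manip.servo_line([*g,.2],rate=.25)
t=[.492,-.396]; yt=YC-np.pi/2
for y in (yt,yt+np.pi): print(y, manip.solve_ik([*t,.2],down(y)))
c=cam("wrist"); save(c,"pics/w3.png"); print(manip.get_time())
```

```text
[ 0.5899 -0.1334  0.018 ] [ 0.6619 -0.2226  0.018 ] [ 0.6259 -0.178 ]
-0.00019805054160300885 0.0 [-0.18514048 -0.67105178  0.4401139 ]
-0.00014268244932993715 16.3833
set z 0.029999999999999992 df -0.28936008299830873
-0.30579632679489666 [-6.96551357e-01  4.61205965e-01  1.63423461e+00 -4.44089210e-16
  1.04615208e+00  1.18004130e+00]
2.8357963267948962 [-6.96551357e-01  4.61205965e-01  1.63423461e+00 -4.44089210e-16
  1.04615208e+00 -1.96155136e+00]
19.2583
```

View pics/w3.png

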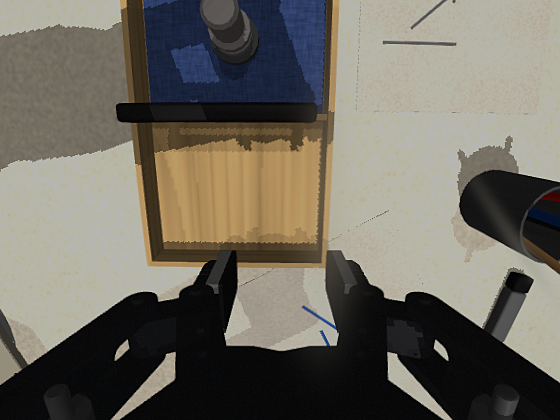

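The grasp missed: the gripper closed to zero and the bare bay is empty. The camshaft stands properly in the felt bay at (225,30). I'll go back and look at the marker again, combining the views into one picture.

Run:
```python
from h import *
ym=-.89+np.pi
manip.move_to([.61,-.16,.2],down(ym))
c=cam("wrist"); save(c,"pics/w4.png"); s=cam("side"); save(s,"pics/s4.png")
a=c["image"][60:360,80:480]; b=cv2.resize(s["image"][220:370,260:460],(400,300),interpolation=cv2.INTER_CUBIC)
w5=cv2.resize(c["image"],(400,300)); 
sc=cam("scene"); save(sc,"pics/sc4.png"); e=cv2.resize(sc["image"][200:350,150:350],(400,300),interpolation=cv2.INTER_CUBIC)
cv2.imwrite("pics/m4.png",np.vstack([np.hstack([a,b]),np.hstack([w5,e])])[:,:,::-1])
d=load("pics/w4.npz");print(proj(d,[.626,-.178,.018]),proj(d,[.61,-.16,.0]),manip.get_time(),manip.get_width())
```

```text
[281.7 213.7] [280.7 189.8] 20.6167 0.04507539470236617
```

View pics/m4.png

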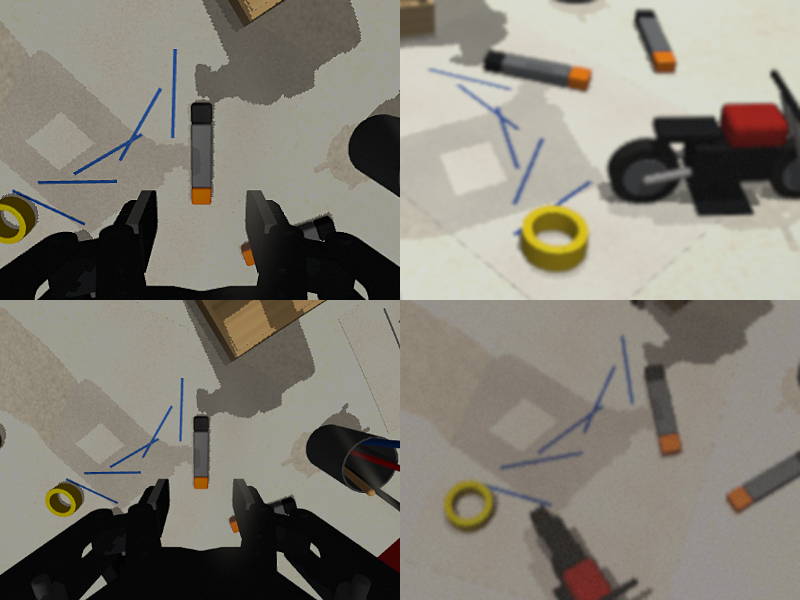

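The marker hasn't moved: it is still centred at (281,213) in the wrist view, exactly where predicted. The fingers must have closed above it, so I'll feel for the desk with open fingers to find the true tip height.

Run:
```python
from h import *
ym=-.89+np.pi; m=[.626,-.178]
manip.command_gripper(.045)
manip.servo_line([*m,.05],down(ym),rate=.15)
z=lower(*m,.026,.008,2.5)
print(manip.get_position(),manip.get_contact_force())
c=cam("wrist"); save(c,"pics/w5.png")
s=cam("side"); save(s,"pics/s5.png")
z=z+.0015; manip.servo_line([*m,z],rate=.05)
for w in (.035,.03,.025,.018):
    manip.command_gripper(w,30); print(w,manip.get_width(),manip.get_grip_force(),manip.get_contact_force()[2])
    if manip.get_grip_force()>5: break
print(manip.get_position(),manip.get_time())
```

```text
set z 0.007999999999999993 df -0.37646992140106
[ 0.62592604 -0.17797363  0.00787013] [-0.4609126  -0.06730929 -0.30052802]
0.035 0.0350658926604497 0.0 0.18358964669885208
0.03 0.0297421999452392 0.0 0.4042506909832626
0.025 0.0248601850613851 0.15274289064109325 0.2719446798079268
0.018 0.022712820777870457 29.440543949604034 2.972872951972764
[ 0.6260212  -0.17804883  0.00965751] 26.7667
```

The marker is now held (22.7 mm, 29 N). The tips reach less far ahead of the TCP than I assumed. Next is placing it, then the tape.

Run:
```python
from h import *
m=[.626,-.178]
manip.servo_line([*m,.17],rate=.3)
print(manip.get_width(),manip.get_grip_force())
g=cw(-.079,-.047)
manip.servo_line([*g,.17],down(YC),rate=.3)
manip.servo_line([*g,.04],rate=.2)
print(manip.get_width(),manip.get_time())
lower(*g,.018,.0145,1.5)
manip.command_gripper(.04)
manip.servo_line([*g,.2],rate=.3)
t=[.492,-.396]; yt=YC-np.pi/2
manip.command_gripper(.075)
manip.move_to([*t,.16],down(yt))
c=cam("wrist"); save(c,"pics/w6.png")
hsv=cv2.cvtColor(c["image"],cv2.COLOR_RGB2HSV); mk=cv2.inRange(hsv,(22,150,120),(34,255,255))
n,l,st,ce=cv2.connectedComponentsWithStats(mk); i=1+st[1:,4].argmax(); print(st[i],ce[i])
d=load("pics/w6.npz"); x,y,w,h,_=st[i]; print(proj(d,[*t,.024]),proj(d,[*t,0]), px(d,x+w/2,y+h/2,.02))
s=cam("side"); save(s,"pics/s6.png"); print(manip.get_time())
print([ (p,proj(load("pics/s6.npz"),p)) for p in [[*cw(-.079,-.047),.02]]])
hs=cv2.cvtColor(s["image"],cv2.COLOR_RGB2HSV); o=cv2.inRange(hs,(5,200,150),(14,255,255)); n,l,st,ce=cv2.connectedComponentsWithStats(o); print([(a.tolist(),b.round().tolist()) for a,b in zip(st[1:],ce[1:]) if a[4]>15])
```

```text
0.022308192222075793 29.433690011501312
0.022299128553092545 29.5167
set z 0.014999999999999998 df 6.51908238500417
[258 173  56  55 847] [290.69067296 192.55135773]
[282.6 202.4] [282.5 197. ] [ 0.4919 -0.3994  0.02  ]
33.75
[([np.float64(0.5520363937264986), np.float64(0.04851553129741605), 0.02], array([251.8, 217. ]))]
[]
```

Run:
```python
from h import *
t=[.492,-.399]; yt=YC-np.pi/2
manip.servo_line([*t,.05],down(yt),rate=.2)
z=lower(*t,.012,.005,2.5)
manip.command_gripper(.045,30); print(manip.get_width(),manip.get_grip_force(),manip.get_contact_force())
if manip.get_grip_force()>10:
    z=manip.get_position()[2]
    manip.servo_line([*t,.19],rate=.3); print(manip.get_width(),manip.get_grip_force())
    g=cw(-.085,.045)
    manip.servo_line([*g,.19],rate=.3)
    manip.servo_line([*g,.04],rate=.2)
    print(manip.get_width(),manip.get_time())
    lower(*g,z+.009,z+.005,1.5)
    manip.command_gripper(.068); print(manip.get_width())
    manip.servo_line([*g,.2],rate=.3)
    c=cam("wrist"); save(c,"pics/w7.png"); s=cam("side"); save(s,"pics/s7.png"); sc=cam("scene"); save(sc,"pics/sc7.png")
    b=cv2.resize(s["image"][150:270,170:330],(400,300),interpolation=cv2.INTER_CUBIC)
    e=cv2.resize(sc["image"][80:230,220:420],(400,300),interpolation=cv2.INTER_CUBIC)
    cv2.imwrite("pics/m7.png",np.hstack([np.vstack([b,e]),cv2.resize(c["image"],(400,300)).repeat(1,0) if 0 else np.vstack([cv2.resize(c["image"],(400,300)),cv2.resize(s["image"],(400,300))])])[:,:,::-1])
print(manip.get_time())
```

```text
set z 0.004500000000000002 df -0.6405238653555768
0.053963814040305626 31.508912779390812 [-1.03289054  0.71907077  5.01524444]
0.053920341876079726 31.717646699398756
0.054228881787916065 40.05
set z 0.01093814659719801 df 1.9614389595129684
0.06775760593762281
42.2833
```

View pics/m7.png

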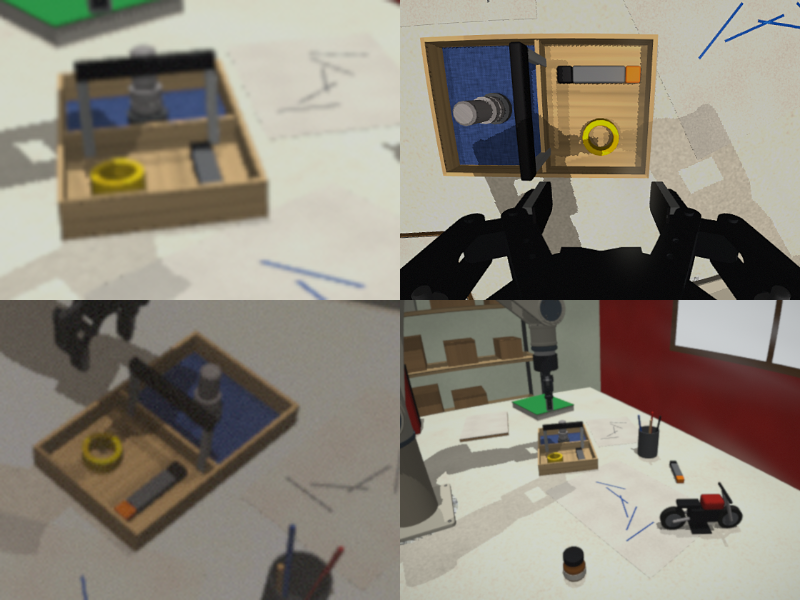

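All three things lie properly in their bays: camshaft upright on the felt, marker and tape flat on bare wood. The handle shows in the wrist view as a black bar from about (518,42) to (527,180) in the mosaic. Now I check its position numerically.

Run:
```python
from h import *
d=load("pics/w7.npz")
for z in (.117,.095):
    print(z,[proj(d,[*cw(x,y),z]).tolist() for x,y in [(-.007,-.075),(.007,-.075),(.007,.075),(-.007,.075)]])
m=(d["im"].max(2)<45).astype(np.uint8); m[255:]=0
n,l,st,ce=cv2.connectedComponentsWithStats(m)
for i in range(1,n):
    if st[i,4]>800:
        print(st[i],[ (r,np.where(l[r]==i)[0][[0,-1]].tolist()) for r in range(50,260,20) if (l[r]==i).any()])
for n,pts in [("rim",[(-.16,-.1),(-.16,.1),(.16,.1),(.16,-.1)])]: print([proj(d,[*cw(*p),.042]).tolist() for p in pts])
```

```text
0.117 [[170.3, 53.4], [150.8, 54.0], [169.9, 251.8], [186.7, 251.8]]
0.095 [[180.2, 60.2], [162.4, 60.6], [178.5, 242.2], [194.0, 242.2]]
[ 152   58   39  195 4643] [(70, [153, 179]), (90, [155, 179]), (110, [157, 181]), (130, [158, 182]), (150, [160, 183]), (170, [162, 185]), (190, [163, 186]), (210, [165, 188]), (230, [167, 189]), (250, [170, 185])]
[[361.8, 43.6], [350.2, 246.0], [62.0, 245.5], [27.7, 51.4]]
```

Run:
```python
from h import *
yt=YC-np.pi/2; g=cw(0,0); print(g)
manip.command_gripper(.05)
manip.servo_line([*g,.2],down(yt),rate=.25)
manip.servo_line([*g,.092],rate=.12)
print(manip.get_contact_force(),manip.get_position())
manip.command_gripper(0,100); print(manip.get_width(),manip.get_grip_force(),manip.get_contact_force(),manip.get_torque())
if manip.get_grip_force()>50:
    manip.servo_line([*g,.112],rate=.04); manip.hold(.2)
    print(manip.get_width(),manip.get_contact_force(),manip.get_torque())
    s=cam("side"); save(s,"pics/s8.png")
print(manip.get_time())
```

```text
[0.531 0.138]
[ 1.3781801  -0.06328949  0.67626114] [0.53152124 0.13804103 0.0926458 ]
0.011466642316126187 98.44563245773315 [-1.0578343   0.95777087  6.49876136] [ 0.0359017   0.21303532 -0.23468965]
0.011499784775281621 [ 0.25905867  0.75404395 -6.91592201] [-0.16537927  0.01672714 -0.02280452]
45.5167
```

Run:
```python
from h import *
g=cw(0,0)
manip.servo_line([*g,.196],rate=.06); manip.hold(.5)
print(manip.get_position(),manip.get_width(),manip.get_grip_force(),manip.get_contact_force(),manip.get_torque(),manip.get_time())
rise=manip.get_position()[2]-.0926
for n in ("side","scene"):
    s=cam(n); save(s,f"pics/{n}9.png"); A=load("pics/s7.npz" if n=="side" else "pics/sc7.npz"); B=load(f"pics/{n}9.npz")
    ga,gb=[cv2.cvtColor(q["im"],cv2.COLOR_RGB2GRAY) for q in (A,B)]
    for P in [(-.16,-.1,.042),(-.16,.1,.042),(.16,-.1,.042),(.16,.1,.042),(-.16,-.1,0),(-.16,.1,0),(-.085,.045,.03),(-.12,-.047,.02),(.079,0,.09)]:
        p0=proj(A,[*cw(*P[:2]),P[2]]); p1=proj(B,[*cw(*P[:2]),P[2]+rise])
        x,y=p0.round().astype(int); X,Y=p1.round().astype(int); h=9;k=22
        if min(x,y,X,Y)<k or max(y,Y)>420-k: continue
        r=cv2.matchTemplate(gb[Y-k:Y+k+1,X-k:X+k+1],ga[y-h:y+h+1,x-h:x+h+1],cv2.TM_CCOEFF_NORMED)
        _,v,_,mx=cv2.minMaxLoc(r); got=np.array([X-k+mx[0]+h,Y-k+mx[1]+h])-np.array([x,y])
        print(n,P,"pred",(p1-p0).round(1),"got",got,round(v,2))
```

```text
[0.53099233 0.13799432 0.19598568] 0.012211452469646434 97.71416544914246 [-0.34469901 -0.63190038 -7.61589778] [-0.14489115  0.05154699  0.04912776] 47.5667
side (-0.16, -0.1, 0.042) pred [ -0.8 -39.8] got [ -1 -39] 0.99
side (-0.16, 0.1, 0.042) pred [ -5.4 -40.5] got [ -4 -32] 0.85
side (0.16, -0.1, 0.042) pred [ -1.4 -32.1] got [ -2 -38] 0.97
side (0.16, 0.1, 0.042) pred [ -4.  -32.6] got [  1 -41] 0.75
side (-0.16, -0.1, 0) pred [ -0.8 -38.1] got [ -1 -39] 0.98
side (-0.16, 0.1, 0) pred [ -5.3 -38.8] got [-14 -34] 0.6
side (-0.085, 0.045, 0.03) pred [ -3.8 -37.9] got [ -3 -37] 0.54
side (-0.12, -0.047, 0.02) pred [ -2.  -38.1] got [ -3 -40] 0.97
side (0.079, 0, 0.09) pred [ -2.8 -35.4] got [-14 -36] 0.82
scene (-0.16, -0.1, 0.042) pred [  1.8 -24.4] got [  9 -11] 0.61
scene (-0.16, 0.1, 0.042) pred [ -1.8 -25.9] got [ -2 -26] 0.99
scene (0.16, -0.1, 0.042) pred [  6.9 -26.5] got [  6 -26] 0.99
scene (0.16, 0.1, 0.042) pred [  3.3 -27.3] got [ 16 -18] 0.45
scene (-0.16, -0.1, 0) pred [  1.7 -23.1] got [  8 -10] 0.88
scene (-0.16, 0.1, 0) pred [ -1.7 -24.7] got [ -2 -25] 0.98
scene (-0.085, 0.045, 0.03) pred [  0.4 -25.7] got [  0 -25] 0.72
scene (-0.12, -0.047, 0.02) pred [  1.5 -24.5] got [  1 -24] 0.91
scene (0.079, 0, 0.09) pred [  4.1 -28.2] got [  3 -28] 0.79
```

Run:
```python
from h import *
print(np.abs(manip.get_joint_vel()).max(),manip.get_width()); print(manip.sign_off())
```

```text
0.0027777772077376512 0.011371411098646474
the job is handed in; nothing more can be done
None
```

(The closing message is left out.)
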